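# Pull the filter plate from the grinder's water filter box and show it

## Task

Check the filter of the grinder's water: on the grey filter box, turn both captive bolt knobs a quarter turn anticlockwise (seen from above) to their end stops, then lift the cover flap by its bar handle until it stands open by itself, upright or leaning back. Draw the perforated filter plate straight up out of the box by its grip, leaving the plain baffle plate in its guide and the needle file where it lies, and show the filter plate upright above the middle of the round grey lid that lies on the bench, its lower edge about 10 cm above the bench. Finish while still holding it there, still, in the gripper, touching nothing else; do not put it down.

Things in the scene. Friction and masses are not known exactly. Their poses are not given: they have to be found in the camera images.
- housing: Grey filter box fixed to the bench, 130 (its x) x 150 (y) x 100 mm high, 5 mm walls; side ledges out to y = 126 mm carry the knobs. Origin under its centre, z up, front towards its -x, left = +y. Two guides inside, centred at x = -10, y = +26 and -26 mm, on the floor 5 mm up, 65 mm high: one holds the filter plate, one the baffle plate (which is which varies), faces along the box's y
- left_knob (a joint): Left knob (box's +y side): 0 = its steel tongue clamps the flap, grows as it is turned anticlockwise seen from above, end stop at 1.5 rad where the flap is free. Starts between 0 and 0.3. Light friction (0.06 N m), stays where left
- right_knob (a joint): Right knob (box's -y side), the same: 0 clamps, anticlockwise seen from above grows to the end stop at 1.5 rad
- left_knob_grip (a point): Point on the left knob's axis, at x = -10, y = +100 mm of the box, 135 mm above the bench: grip here. The grip is an upright black bar 12 mm thick, 44 mm long, from 113 to 146 mm up, over a steel tongue (top 112 mm up). Frame turns with the knob: y along the bar, x across. At joint 0 the bar lies along the box's y
- right_knob_grip (a point): The same point on the right knob, at x = -10, y = -100 mm of the box; y axis along the bar, x axis across
- flap (a joint): Cover flap: 0 shut, grows as the front is lifted, stop at 1.75 rad (leaning back past upright). It is hinged at the box's back rim, weighs 0.2 kg, and its stiff hinge (0.28 N m) holds it wherever it is left. While the knobs' tongues lie over it, it cannot be lifted
- flap_handle (a point): Middle of the flap's round handle bar, 10 mm thick, 62 mm long, parallel to the box's y; 166 mm from the hinge line and level with it when shut (103 mm up, 101 mm in front of the box's centre). 30 mm free between bar and box. The bar can turn between gripper pads
- flap_hinge (a point): Middle of the hinge line, at x = +65 mm of the box, 103 mm above the bench, along the box's y. The flap is a flange with a hollow hood, top 134 mm above the bench when shut; it hides what is inside
- filter_grip (a point): Middle of the grip of the loose filter plate (about 0.16 kg): steel, 96 mm wide (x), 6 thick (y), 65 high, with rows of dark holes; on its upper edge a grip block 36 wide (x), 12 thick (y), 56 mm high. This point is 105 mm above the lower edge, 16 mm below the grip's top; in the box 110 mm above the bench. z up
- baffle_center (a point): Centre of the plain baffle plate: steel, 96 x 6 x 65 mm, no holes, no grip, in the other guide; its top edge is 70 mm above the bench
- drip_lid: Round flat grey tub lid, 116 mm across, 7 mm high, fixed on the bench; origin at the centre of its underside
- needle_file: Loose needle file with a wooden handle, 167 mm long, lying on the bench beside the box; to be left alone

How it is judged:
By the outcome, as a careful person would: the job done as asked, in the order asked, and still so for the second after the job is handed in, while the arm keeps its last pose, push and grip.
It also fails if it takes over 72 s, if anything falls off the work surface, if the arm or the gripper's body presses on something with over 40 N, if the wrist force passes 120 N, or if a joint passes its speed limit or range.

## Robot

A 6-joint arm with a two-finger parallel gripper is mounted at the origin on a cart in front of the work surface, level with it; the furniture and walls round the work are solid. World frame = base frame: x ahead of the robot, y to its left, z up, the work surface at z = 0. Lengths are in m, angles in rad, forces in N, time in s.
With the tool pointing down it reaches from about 0.25 to 0.775 m from the base axis. Payload 4 kg.
Tool frame: the origin (TCP) lies on the centre line of the jaws, within the pads' length; the fingertips stand 22 mm ahead of it and the grasp point (between the pads) lies 3 mm ahead of it; z points along the fingers, y is the direction in which the jaws open and shut (so a half turn about z gives the same grasp; the last joint's range is limited). The gripper opens to 94 mm and grips with 3 to 60 N. Pads are 16 mm wide; open, the fingers measure 119 mm over their backs; the gripper's body (75 mm by 177 mm) begins 78 mm behind the grasp point.
Start: joints at [1.02, 0.087, 1.371, -0, 1.684, -0.103], TCP at [0.238, 0.496, 0.228] pointing down, gripper open.
Joint ranges: [-3.1, 3.1], [-0.76, 2.03], [0.27, 2.55], [-1.08, 4.22], [0.17, 2.65], [-2.57, 2.57]. Speed limits (rad/s): [2.79, 2.79, 3.14, 3.14, 3.14, 3.14].

## Interface

Orientations are given as [roll, pitch, yaw] about the fixed x, y, z axes, in that order (R = Rz(yaw) Ry(pitch) Rx(roll)).
In Python, from bench import robot gives the robot as it stands. The module is installed in compiled form; this text tells all that it offers.
- The arm moves only by the shell command python3 -m inch 'ROWS'. ROWS is JSON, a list of rows, each an object with "linear": the shift along the world's x, y, z scaled (see below), a list of three; "twist": the turn about the world's z scaled (see below); "gripper": the opening, from 0 (shut) to 1 (fully open). In form: [{"linear": [x, y, z], "twist": twist, "gripper": gripper}, ...]. A call has 1 to 10 rows; each row is the pose to reach, as a shift and turn from the pose commanded when the call began; what a row does not reach only later rows make up. The controller multiplies each number of a shift by 0.1 m and each number of a turn by 60 degrees. A row lasts 1/12 s, in which the tool goes at most 41.7 mm and 7.16 degrees, less where a joint would pass 70% of its speed; a pose out of reach is approached as far as the arm can. A call with a number of a shift or a turn outside -1 to 1 is refused whole. A call with a gripper value outside its range is refused whole. The fingers move at their own pace and stop on an object; the grip force is fixed at half the most. Time passes only in rows, so rows that repeat a pose let the fingers close. It gives the time, the measured TCP pose, the force and the opening at its end, in the units of the state.
- robot.get_obs(): the state, without advancing time (a new reading comes with each control period).
- robot.snapshot(name): name is "scene" or "top" or "wrist"; returns a dict with "image" (400x640x3 uint8, red, green, blue), "depth" (400x640 float32, m along the optical axis (not along the pixel's ray), 0 where there is no reading), "mtx" (3x3 intrinsics, pixels), "k1" (the pictures are not rectified: a ray, as slopes to the right and down, at radius r is drawn at 1 + k1 r^2 times it, then the intrinsics apply), "rvec" (rotation vector, rad) and "tvec" (3), from world to camera coordinates, as OpenCV has them; the wrist camera has in their place "hand_eye" (4x4, takes a point from camera to tool coordinates, whose origin is the TCP and whose axes are the flange's). Camera axes: x right, y down, z forward; pixel columns grow to the right and rows downward; lengths in m; the calibration is good to about 2 mm. A picture is of the moment at which its call begins: read the wrist's pose just before it.
- robot.close_job(): hands the job in, once; it reports no verdict.
The state is a dict: "time": time; "joint_positions": joint angles; "qvel": joint speeds; "joint_torque": joint torques, N m; "tool_pos": TCP position; "ee_rot": TCP orientation; "wrist_force": force on the tool from outside, world axes, zero at the start; "wrist_torque": the same for the moment, N m; "width": finger opening in m.
Only numpy, scipy, OpenCV 4.12 (cv2) and the standard library are available. Lean on these libraries where they do the work, as an engineer would, in place of code of your own. Each camera call takes 0.05 s, during which the arm holds its last target.

## Working session

There is one attempt and no reset: what is moved stays moved. The work goes in short steps, Python scripts to look and compute and a shell command to move; the robot and the scene stay as the last step left them, time stands still between calls to the robot, and variables do not carry over. Pictures are saved under pics/ and viewed, and the job is handed in when it is done.

```bash
mkdir -p pics; cat > h.py <<'E'
from bench import robot
import numpy as np, cv2
from scipy.spatial.transform import Rotation as R
def snap(n,fn=None):
    o=robot.get_obs(); s=robot.snapshot(n); s['obs']=o
    if n=='wrist':
        T=np.eye(4);T[:3,:3]=R.from_euler('xyz',o['ee_rot']).as_matrix();T[:3,3]=o['tool_pos']
        s['T']=T@np.array(s['hand_eye'])
    else:
        M=np.eye(4);M[:3,:3]=cv2.Rodrigues(np.array(s['rvec'],float))[0];M[:3,3]=np.array(s['tvec']).ravel();s['T']=np.linalg.inv(M)
    if fn: cv2.imwrite('pics/'+fn,s['image'][:,:,::-1])
    return s
def rays(s,px):
    px=np.array(px,float).reshape(-1,1,2)
    k=float(np.ravel(s['k1'])[0])
    d=cv2.undistortPoints(px,np.array(s['mtx'],float),np.array([k,0,0,0.]))[:,0]
    return np.c_[d,np.ones(len(d))]
def onz(s,px,z):
    d=rays(s,px)@s['T'][:3,:3].T; o=s['T'][:3,3]
    return o+d*((z-o[2])/d[:,2])[:,None]
def dep(s,px):
    px=np.array(px).reshape(-1,2); z=np.array([s['depth'][int(v),int(u)] for u,v in px])
    return (rays(s,px)*z[:,None])@s['T'][:3,:3].T+s['T'][:3,3]
def cloud(s):
    v,u=np.mgrid[:400,:640]; px=np.c_[u.ravel(),v.ravel()]
    P=(rays(s,px)*s['depth'].ravel()[:,None])@s['T'][:3,:3].T+s['T'][:3,3]
    P[s['depth'].ravel()==0]=np.nan
    return P.reshape(400,640,3)
E
python3 - <<'E'
from h import *
o=robot.get_obs();print({k:np.round(v,3) for k,v in o.items()})
for n in ['scene','top','wrist']:
    s=snap(n,n+'0.png');print(n,s['T'].round(3).tolist(),s['k1'],(s['depth']>0).mean())
E
```

```text
{'time': np.float64(0.0), 'joint_positions': array([ 1.02 ,  0.088,  1.372,  0.   ,  1.684, -0.103]), 'qvel': array([ 0.   ,  0.   ,  0.   ,  0.001,  0.001, -0.001]), 'joint_torque': array([-1.0000e-03, -3.4019e+01, -3.0242e+01,  7.2000e-02,  3.3000e-02,
       -0.0000e+00]), 'tool_pos': array([0.238, 0.495, 0.226]), 'ee_rot': array([-3.139, -0.   ,  2.694]), 'wrist_force': array([ 0.487, -0.079, -0.125]), 'wrist_torque': array([-0.005, -0.012,  0.021]), 'width': np.float64(0.094)}
scene [[0.745, -0.347, 0.569, 0.011], [-0.667, -0.395, 0.632, -0.449], [0.005, -0.851, -0.526, 0.567], [0.0, 0.0, 0.0, 1.0]] -0.01743270001154907 0.99604296875
top [[-0.011, -0.988, 0.151, 0.298], [-1.0, 0.01, -0.01, 0.123], [0.008, -0.151, -0.988, 1.501], [0.0, 0.0, 0.0, 1.0]] 0.028652414079750797 0.99590625
wrist [[0.432, 0.866, 0.251, 0.165], [0.902, -0.415, -0.122, 0.53], [-0.002, 0.279, -0.96, 0.384], [0.0, 0.0, 0.0, 1.0]] -0.0023317625589440176 0.99613671875
```

View pics/scene0.png

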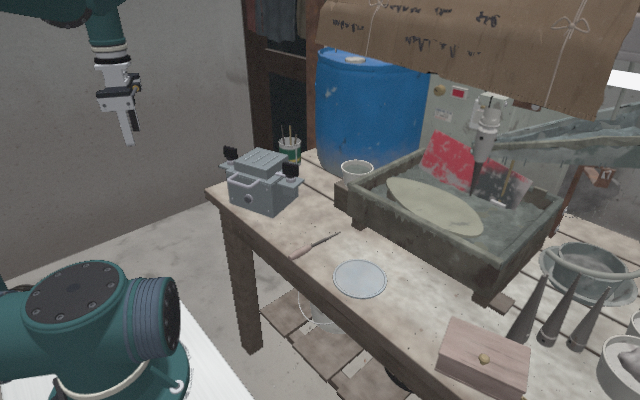

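View pics/top0.png

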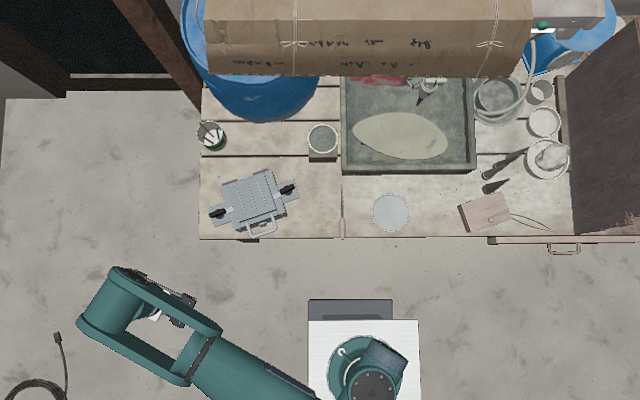

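View pics/wrist0.png

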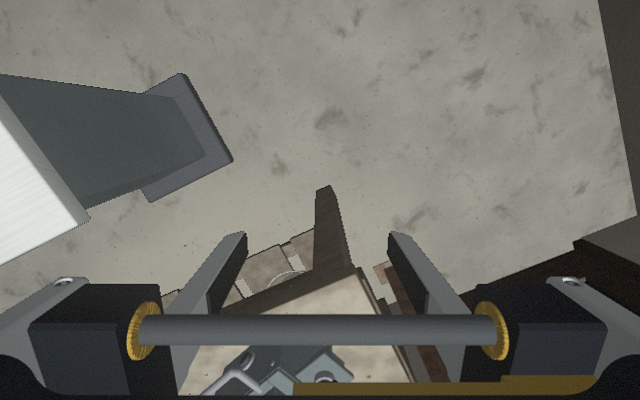

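The top view shows the box at about (253,198), turned by roughly 20°, with knobs at (219,212) and (288,189), the handle bar at (262,230) and the lid at (391,212). Next I'll measure these.

```bash
python3 - <<'E'
from h import *
s=snap('top');C=cloud(s)
im=s['image']
cv2.imwrite('pics/topz.png',cv2.resize(im[140:260,190:430,::-1],None,fx=3.3,fy=3.3,interpolation=cv2.INTER_CUBIC))
X,Y,Z=C[...,0],C[...,1],C[...,2]
reg=(X>0.3)&(X<0.75)
sub=np.zeros_like(X,bool);sub[160:250,195:310]=1
m=sub&(Z>0.08)&(Z<0.17)&reg
P=C[m];print(len(P),P.min(0),P.max(0),np.histogram(P[:,2],bins=np.arange(.08,.17,.005)))
hood=sub&(Z>0.127)&(Z<0.138);n,l,st,ce=cv2.connectedComponentsWithStats(hood.astype(np.uint8))
i=1+np.argmax(st[1:,4]);Q=C[l==i];r=cv2.minAreaRect(Q[:,:2].astype(np.float32));print('hood',st[i],Q.mean(0),r)
hsv=cv2.cvtColor(im,cv2.COLOR_RGB2HSV)
blk=sub&(im.max(2)<60)&(Z>0.09)
n,l,st,ce=cv2.connectedComponentsWithStats(blk.astype(np.uint8))
for i in range(1,n):
  if st[i,4]>15:
    Q=C[l==i];r=cv2.minAreaRect(onz(s,np.argwhere(l==i)[:,::-1],0.146)[:,:2].astype(np.float32));print('blk',st[i],ce[i],Q.mean(0).round(4),np.nanmax(Q[:,2]),r)
# lid
sub=np.zeros(X.shape,np.uint8);
lid=(abs(Z-0.007)<0.02)&(hsv[...,1]<40)
lid[:, :360]=0;lid[:,425:]=0;lid[:185]=0;lid[238:]=0
n,l,st,ce=cv2.connectedComponentsWithStats(lid.astype(np.uint8));i=1+np.argmax(st[1:,4])
c=max(cv2.findContours((l==i).astype(np.uint8),0,2)[0],key=cv2.contourArea)[:,0]
W=onz(s,c,0.007);print('lid',st[i],cv2.minEnclosingCircle(W[:,:2].astype(np.float32)),cv2.fitEllipse(W[:,:2].astype(np.float32)))
print('bench z',np.nanmedian(Z[225:233,310:340]))
E
```

```text
3500 [0.38317925 0.18316681 0.0800645 ] [0.57725422 0.43874631 0.1568099 ] (array([ 11,  29, 164, 283, 420, 633, 195,  53,  31, 137, 773, 581,  93,
        80,  16,   1,   0]), array([0.08 , 0.085, 0.09 , 0.095, 0.1  , 0.105, 0.11 , 0.115, 0.12 ,
       0.125, 0.13 , 0.135, 0.14 , 0.145, 0.15 , 0.155, 0.16 , 0.165]))
hood [ 227  174   49   49 1312] [0.49186785 0.31265978 0.13370675] ((0.4925098121166229, 0.3126053512096405), (0.10572925955057144, 0.10826291888952255), 18.604459762573242)
blk [280 184  15  11  94] [286.91489362 189.30851064] [0.5132 0.2145 0.1388] 0.15188526735137442 ((0.5110384225845337, 0.21344587206840515), (0.023456664755940437, 0.04011644795536995), 26.35856056213379)
blk [209 209  17   9  99] [217.58585859 213.16161616] [0.4496 0.4021 0.1393] 0.15680989532735423 ((0.44738340377807617, 0.40074166655540466), (0.022076280787587166, 0.04172167554497719), 26.55375099182129)
lid [ 360  185   65   53 3377] ((0.4658474922180176, -0.09122814983129501), 0.12484962493181229) ((0.473777711391449, -0.1044139638543129), (0.17378433048725128, 0.2989543080329895), 3.3978052139282227)
bench z -0.00022538432912289075
```

View pics/topz.png

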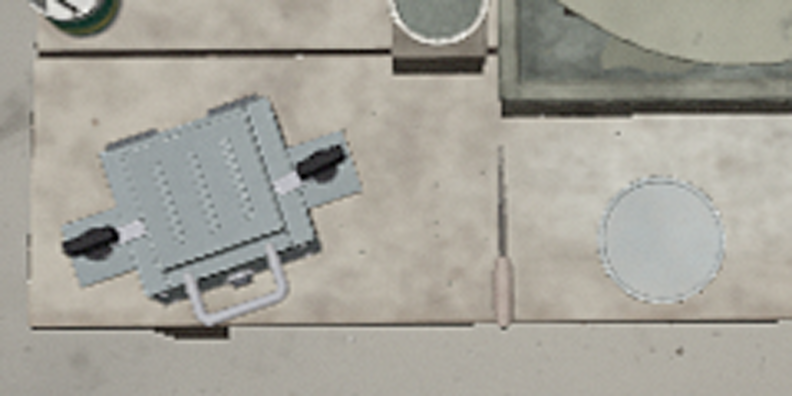

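```bash
python3 - <<'E'
from h import *
s=snap('top');C=cloud(s)
# obstacles above z .2 near the box, excluding arm
m=(C[...,2]>.1)&(C[...,0]>.6)&(C[...,1]>0)
P=C[m]
for x in np.arange(.6,1.0,.05):
  q=P[(P[:,0]>x)&(P[:,0]<x+.05)]
  print(x.round(2),len(q), (q[:,2].max().round(3), q[q[:,2]>.2][:,1].min() if (q[:,2]>.2).any() else None, q[:,1].max()) if len(q) else '')
# lid by tighter mask
im=s['image'].astype(int);
crop=im[185:238,360:425]
d=np.abs(crop-np.median(im[208:216,385:397].reshape(-1,3),axis=0)).sum(2)<40
n,l,st,ce=cv2.connectedComponentsWithStats(d.astype(np.uint8));i=l[27,31]
c=max(cv2.findContours((l==i).astype(np.uint8),0,2)[0],key=cv2.contourArea)[:,0]+[360,185]
W=onz(s,c,0.007);print(st[i],cv2.minEnclosingCircle(W[:,:2].astype(np.float32)),cv2.fitEllipse(W[:,:2].astype(np.float32)))
E
python3 -m inch '[{"linear":[0.2,-0.15,0.3],"twist":0,"gripper":1},{"linear":[0.4,-0.3,0.6],"twist":0,"gripper":1},{"linear":[0.7,-0.5,0.9],"twist":0,"gripper":1},{"linear":[1,-0.7,1],"twist":0,"gripper":1}]'
```

```text
0.6 367 (np.float64(0.144), None, np.float64(0.1561872682371316))
0.65 762 (np.float64(0.147), None, np.float64(0.45118742193699146))
0.7 5471 (np.float64(0.476), np.float64(9.093096315013205e-06), np.float64(0.4644507511072939))
0.75 8385 (np.float64(0.548), np.float64(6.472380548008805e-05), np.float64(0.4323655168163268))
0.8 4047 (np.float64(0.549), np.float64(8.107947657419456e-05), np.float64(0.4523200539023823))
0.85 2431 (np.float64(0.504), np.float64(0.40007977418392954), np.float64(0.5596454767157295))
0.9 492 (np.float64(0.435), np.float64(0.39979408288408325), np.float64(0.5172791223793206))
0.95 20 (np.float64(0.348), np.float64(0.3998991915613184), np.float64(0.4392859464336499))
[   0    0   65   47 2547] ((0.47915053367614746, -0.09229113161563873), 0.11620772629976273) ((0.48086994886398315, -0.10427539050579071), (0.14429700374603271, 0.22013795375823975), 170.565185546875)
time: 0.58
tool_pos: [0.338, 0.4266, 0.3316]
ee_rot: [3.135, 0.001, 2.697]
wrist_force: [0.5, 0.8, 0.0]
width: 0.0937
```

```bash

python3 -m inch '[{"linear":[0.35,-0.25,0.05],"twist":0,"gripper":1},{"linear":[0.7,-0.45,0.1],"twist":0,"gripper":1},{"linear":[1,-0.65,0.2],"twist":0,"gripper":1}]'
python3 -m inch '[{"linear":[0.35,-0.3,0],"twist":0,"gripper":1},{"linear":[0.6,-0.5,0],"twist":0,"gripper":1},{"linear":[0.77,-0.64,0],"twist":0,"gripper":1},{"linear":[0.77,-0.64,0],"twist":0,"gripper":1},{"linear":[0.77,-0.64,0],"twist":0,"gripper":1}]'
python3 - <<'E'
from h import *
s=snap('wrist','w1.png');print(s['obs']['tool_pos'],s['obs']['ee_rot'],s['mtx'])
np.save('w1.npy',{k:s[k] for k in s},allow_pickle=True)
E
```

```text
time: 0.83
tool_pos: [0.4393, 0.3595, 0.3468]
ee_rot: [-3.141, -0.0, 2.693]
wrist_force: [-0.5, 0.4, -0.9]
width: 0.0939
time: 1.25
tool_pos: [0.5154, 0.2962, 0.3465]
ee_rot: [-3.141, -0.001, 2.691]
wrist_force: [0.1, 0.7, 0.3]
width: 0.0941
[0.51538663 0.29623703 0.34648723] [-3.14072848e+00 -1.39945012e-03  2.69144755e+00] [[289.88833481   0.         317.14976912]
 [  0.         289.88833481 201.28395295]
 [  0.           0.           1.        ]]
```

View pics/w1.png

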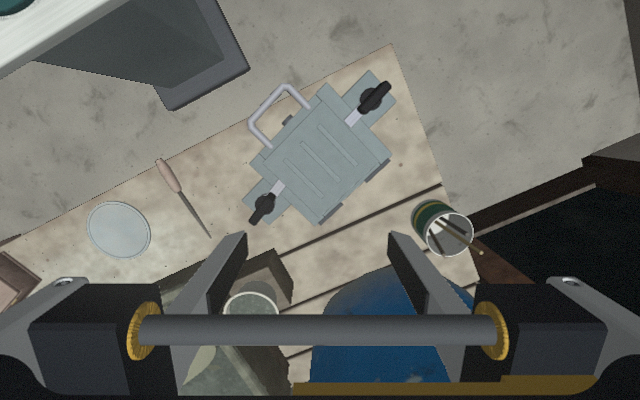

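The wrist view shows the whole box: the knobs at (263,208) and (375,97), the handle at (270,108), the lid at (119,230) and the file at (185,195).

```bash
python3 - <<'E'
from h import *
s=np.load('w1.npy',allow_pickle=True).item();C=cloud(s);im=s['image'];Z=C[...,2]
for name,(u0,u1,v0,v1) in dict(R=(240,285,185,232),L=(345,400,70,125)).items():
    m=np.zeros(Z.shape,bool);m[v0:v1,u0:u1]=1
    k=m&(Z>.139)&(Z<.155)&(im.max(2)<70)
    uv=np.argwhere(k)[:,::-1]
    P=onz(s,uv,.146)[:,:2].astype(np.float32);r=cv2.minAreaRect(P)
    c=np.cov(P.T);w,V=np.linalg.eigh(c)
    print(name,len(uv),P.mean(0),r,'axis',np.degrees(np.arctan2(V[1,1],V[0,1]))%180, 'z',np.median(Z[k]))
h=(Z>.127)&(Z<.14);n,l,st,ce=cv2.connectedComponentsWithStats(h.astype(np.uint8));i=l[150,320];
print('hood',cv2.minAreaRect(onz(s,np.argwhere(l==i)[:,::-1],.134)[:,:2].astype(np.float32)))
# handle bar
hb=np.zeros(Z.shape,bool);hb[75:155,240:312]=1
hs=cv2.cvtColor(im,cv2.COLOR_RGB2HSV)
k=hb&(Z>.09)&(Z<.115)
from sys import exit
P=C[k];yaw=np.radians(18.7);cx,cy=.4885,.3103
def tobox(P): d=P[:,:2]-[cx,cy];return np.c_[d@[np.cos(yaw),np.sin(yaw)],d@[-np.sin(yaw),np.cos(yaw)]]
B=tobox(P);f=B[:,0]<-.085
print('handle',B[f].mean(0),B[f].min(0),B[f].max(0),P[f][:,2].max())
# lid
d=np.abs(im.astype(int)-np.median(im[222:238,110:126].reshape(-1,3),axis=0)).sum(2)<45
n,l,st,ce=cv2.connectedComponentsWithStats(d.astype(np.uint8));i=l[230,118]
c=max(cv2.findContours((l==i).astype(np.uint8),0,2)[0],key=cv2.contourArea)[:,0]
W=onz(s,c,.007);print('lid',st[i],cv2.minEnclosingCircle(W[:,:2].astype(np.float32)),cv2.fitEllipse(W[:,:2].astype(np.float32)))
E
```

```text
R 280 [0.51485854 0.21494834] ((0.515495777130127, 0.21427500247955322), (0.01187186036258936, 0.0440613217651844), 25.88999366760254) axis 114.69558308735992 z 0.14643570952336232
L 387 [0.45132253 0.4010211 ] ((0.451618492603302, 0.40103599429130554), (0.012074558064341545, 0.04298141971230507), 20.66314697265625) axis 110.9193237242129 z 0.1461879388389859
hood ((0.4935300648212433, 0.3105466067790985), (0.10385346412658691, 0.10781913250684738), 18.87456512451172)
handle [-0.09433725 -0.00043044] [-0.10096529 -0.0422923 ] [-0.08504593  0.03926423] 0.11016498305932315
lid [    9   135   255   161 14984] ((0.46927329897880554, -0.050363704562187195), 0.27997636795043945) ((0.4791656732559204, -0.04974495992064476), (0.1773078590631485, 0.4934600591659546), 179.3117218017578)
```

```bash

python3 -m inch '[{"linear":[-0.1,0.15,0],"twist":-0.1,"gripper":0.5},{"linear":[-0.2,0.35,-0.1],"twist":-0.2,"gripper":0.5},{"linear":[-0.3,0.55,-0.3],"twist":-0.31,"gripper":0.5},{"linear":[-0.4,0.75,-0.5],"twist":-0.42,"gripper":0.5},{"linear":[-0.55,0.9,-0.7],"twist":-0.52,"gripper":0.5},{"linear":[-0.64,1,-0.9],"twist":-0.62,"gripper":0.5},{"linear":[-0.64,1,-1],"twist":-0.724,"gripper":0.5},{"linear":[-0.64,1,-1],"twist":-0.724,"gripper":0.5},{"linear":[-0.64,1,-1],"twist":-0.724,"gripper":0.5}]'
python3 - <<'E'
from h import *
s=snap('wrist','w2.png');print(s['obs']['tool_pos'],np.degrees(s['obs']['ee_rot']))
E
```

```text
time: 2.05
tool_pos: [0.4491, 0.398, 0.2472]
ee_rot: [-3.141, 0.0, 1.941]
wrist_force: [0.8, -0.2, 0.7]
width: 0.0473
[0.44913925 0.39798296 0.2472379 ] [-1.79953288e+02  7.06971601e-03  1.11204622e+02]
```

View pics/w2.png

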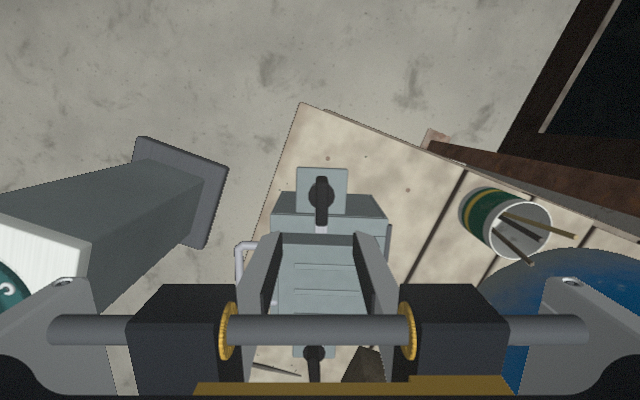

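```bash
python3 - <<'E'
from h import *
s=snap('wrist');C=cloud(s);im=s['image'];Z=C[...,2];print(s['obs']['tool_pos'],np.degrees(s['obs']['ee_rot'][2]))
m=np.zeros(Z.shape,bool);m[165:245,295:350]=1
k=m&(Z>.14)&(Z<.155)&(im.max(2)<70);uv=np.argwhere(k)[:,::-1]
r=cv2.minAreaRect(onz(s,uv,.146)[:,:2].astype(np.float32));print(len(uv),r,np.median(Z[k]),C[k].mean(0))
E
```

```text
[0.45001779 0.39784372 0.24843735] 111.13954190813709
532 ((0.45109906792640686, 0.4027622640132904), (0.011728540062904358, 0.043000299483537674), 19.918292999267578) 0.1465132277701564 [0.45082424 0.40366444 0.14635088]
```

```bash

python3 -m inch '[{"linear":[0.01,0.045,-0.25],"twist":0,"gripper":0.5},{"linear":[0.01,0.045,-0.55],"twist":0,"gripper":0.5},{"linear":[0.01,0.045,-0.8],"twist":0,"gripper":0.5},{"linear":[0.01,0.045,-0.95],"twist":0,"gripper":0.5},{"linear":[0.01,0.045,-1],"twist":0,"gripper":0.5},{"linear":[0.01,0.045,-1],"twist":0,"gripper":0.5}]'
python3 -m inch '[{"linear":[0,0,-0.05],"twist":0,"gripper":0.5},{"linear":[0,0,-0.1],"twist":0,"gripper":0.5},{"linear":[0,0,-0.1],"twist":0,"gripper":0.1},{"linear":[0,0,-0.1],"twist":0,"gripper":0},{"linear":[0,0,-0.1],"twist":0,"gripper":0},{"linear":[0,0,-0.1],"twist":0,"gripper":0},{"linear":[0,0,-0.1],"twist":0,"gripper":0}]'
python3 - <<'E'
from h import *
s=snap('scene','s1.png');print(s['obs']['tool_pos'],s['obs']['wrist_torque'])
E
```

```text
time: 2.65
tool_pos: [0.4517, 0.4012, 0.1469]
ee_rot: [-3.14, 0.0, 1.936]
wrist_force: [0.3, -0.5, 0.2]
width: 0.047
time: 3.23
tool_pos: [0.4519, 0.4019, 0.1383]
ee_rot: [3.14, -0.0, 1.936]
wrist_force: [-1.8, 0.1, 2.1]
width: 0.0172
[0.45185371 0.40186977 0.13829665] [-0.12979304  0.21565805  0.06380035]
```

View pics/s1.png

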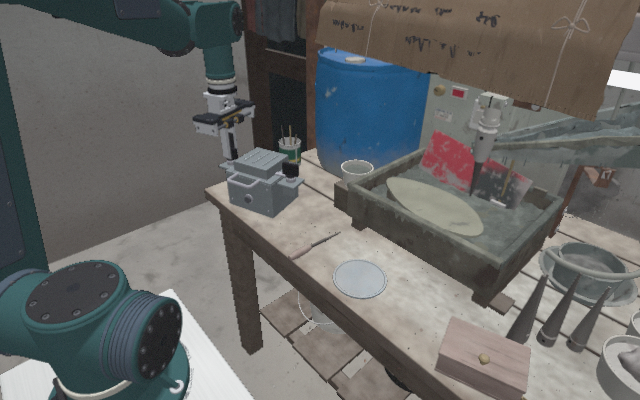

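```bash

python3 -m inch '[{"linear":[0,0,0],"twist":0,"gripper":0},{"linear":[0,0,0],"twist":0,"gripper":0},{"linear":[0,0,0],"twist":0.1,"gripper":0},{"linear":[0,0,0],"twist":0.2,"gripper":0},{"linear":[0,0,0],"twist":0.3,"gripper":0},{"linear":[0,0,0],"twist":0.4,"gripper":0},{"linear":[0,0,0],"twist":0.5,"gripper":0},{"linear":[0,0,0],"twist":0.6,"gripper":0},{"linear":[0,0,0],"twist":0.7,"gripper":0},{"linear":[0,0,0],"twist":0.8,"gripper":0}]'
python3 -m inch '[{"linear":[0,0,0],"twist":0.1,"gripper":0},{"linear":[0,0,0],"twist":0.2,"gripper":0},{"linear":[0,0,0],"twist":0.3,"gripper":0},{"linear":[0,0,0],"twist":0.4,"gripper":0},{"linear":[0,0,0],"twist":0.48,"gripper":0},{"linear":[0,0,0],"twist":0.55,"gripper":0},{"linear":[0,0,0],"twist":0.58,"gripper":0}]'
python3 -c "
from h import *
o=robot.get_obs();print(o['wrist_torque'],np.degrees(o['ee_rot'][2]),o['width'])"
```

```text
time: 4.12
tool_pos: [0.4519, 0.4021, 0.1383]
ee_rot: [3.14, 0.0, 2.779]
wrist_force: [-0.9, 0.9, 3.8]
width: 0.0116
time: 4.7
tool_pos: [0.4519, 0.4024, 0.1383]
ee_rot: [3.14, 0.002, -2.899]
wrist_force: [-1.2, 1.4, 5.1]
width: 0.0119
[ 0.22133155  0.37502806 -0.09332642] -166.11746703260516 0.011872129538790055
```

```bash

python3 -m inch '[{"linear":[0,0,0],"twist":0.03,"gripper":0},{"linear":[0,0,0],"twist":0.05,"gripper":0},{"linear":[0,0,0],"twist":0.07,"gripper":0},{"linear":[0,0,0],"twist":0.07,"gripper":0}]'
python3 -c "
from h import *
o=robot.get_obs();print(o['wrist_torque'],np.degrees(o['ee_rot'][2]),o['width'])"
```

```text
time: 5.03
tool_pos: [0.4519, 0.4024, 0.1383]
ee_rot: [3.14, 0.002, -2.829]
wrist_force: [-1.2, 0.6, 5.7]
width: 0.0125
[ 0.29895997  0.39775519 -0.51329781] -162.1105683423358 0.012534669976910256
```

```bash

python3 -m inch '[{"linear":[0,0,0],"twist":0.04,"gripper":0.3},{"linear":[0,0,0],"twist":0.04,"gripper":0.3},{"linear":[0,0,0],"twist":0.04,"gripper":0.3},{"linear":[0,0,0.2],"twist":0,"gripper":0.3},{"linear":[0,0,0.5],"twist":0,"gripper":0.3},{"linear":[0,0,0.8],"twist":-0.1,"gripper":0.3},{"linear":[0,0,1],"twist":-0.2,"gripper":0.5},{"linear":[0,0,1],"twist":-0.3,"gripper":0.5}]'
python3 -m inch '[{"linear":[0.1,-0.2,0],"twist":-0.1,"gripper":0.5},{"linear":[0.2,-0.4,0],"twist":-0.2,"gripper":0.5},{"linear":[0.3,-0.65,0],"twist":-0.3,"gripper":0.5},{"linear":[0.32,-0.95,0],"twist":-0.4,"gripper":0.5},{"linear":[0.32,-1,0],"twist":-0.5,"gripper":0.5},{"linear":[0.32,-1,0],"twist":-0.6,"gripper":0.5}]'
python3 -m inch '[{"linear":[0.1,-0.3,0],"twist":-0.12,"gripper":0.5},{"linear":[0.2,-0.6,0],"twist":-0.24,"gripper":0.5},{"linear":[0.3,-0.85,0],"twist":-0.36,"gripper":0.5},{"linear":[0.32,-0.88,0],"twist":-0.46,"gripper":0.5},{"linear":[0.32,-0.88,0],"twist":-0.46,"gripper":0.5},{"linear":[0.32,-0.88,0],"twist":-0.46,"gripper":0.5}]'
python3 - <<'E'
from h import *
s=snap('wrist','w3.png');print(s['obs']['tool_pos'],np.degrees(s['obs']['ee_rot']));C=cloud(s);im=s['image'];Z=C[...,2]
m=(abs(C[...,0]-.5155)<.04)&(abs(C[...,1]-.2143)<.04)
k=m&(Z>.14)&(Z<.155)&(im.max(2)<70);uv=np.argwhere(k)[:,::-1]
r=cv2.minAreaRect(onz(s,uv,.146)[:,:2].astype(np.float32));print(len(uv),r,np.median(Z[k]),C[k].mean(0))
E
```

```text
time: 5.7
tool_pos: [0.4536, 0.4025, 0.2426]
ee_rot: [3.137, 0.008, 3.134]
wrist_force: [-0.0, 0.0, 1.4]
width: 0.0382
time: 6.2
tool_pos: [0.4842, 0.299, 0.2362]
ee_rot: [-3.139, 0.0, 2.503]
wrist_force: [-0.8, 0.2, 0.0]
width: 0.0468
time: 6.7
tool_pos: [0.5156, 0.2131, 0.2363]
ee_rot: [-3.14, -0.0, 2.031]
wrist_force: [0.3, 0.6, 0.1]
width: 0.047
[0.51561423 0.2131337  0.23628747] [-1.79913238e+02 -1.50077587e-02  1.16390830e+02]
569 ((0.5156745314598083, 0.21397528052330017), (0.010794350877404213, 0.04246408864855766), 26.148221969604492) 0.146442988209976 [0.51514767 0.21458209 0.14630065]
```

View pics/w3.png

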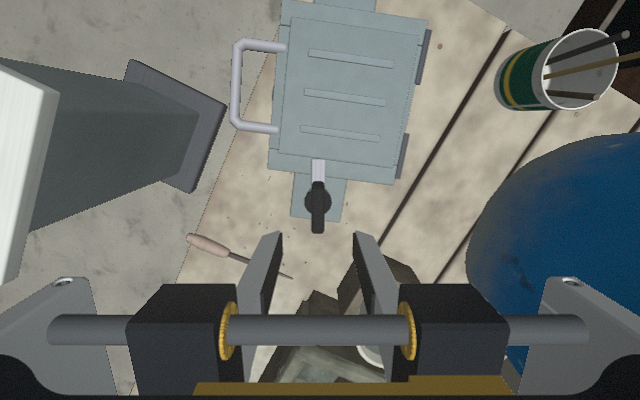

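```bash

python3 -m inch '[{"linear":[0,0.01,-0.25],"twist":0,"gripper":0.5},{"linear":[0,0.01,-0.55],"twist":0,"gripper":0.5},{"linear":[0,0.01,-0.8],"twist":0,"gripper":0.5},{"linear":[0,0.01,-0.95],"twist":0,"gripper":0.5},{"linear":[0,0.01,-0.98],"twist":0,"gripper":0.3},{"linear":[0,0.01,-0.98],"twist":0,"gripper":0},{"linear":[0,0.01,-0.98],"twist":0,"gripper":0},{"linear":[0,0.01,-0.98],"twist":0,"gripper":0},{"linear":[0,0.01,-0.98],"twist":0,"gripper":0},{"linear":[0,0.01,-0.98],"twist":0,"gripper":0}]'
python3 -m inch '[{"linear":[0,0,0],"twist":0,"gripper":0},{"linear":[0,0,0],"twist":0,"gripper":0},{"linear":[0,0,0],"twist":0.1,"gripper":0},{"linear":[0,0,0],"twist":0.2,"gripper":0},{"linear":[0,0,0],"twist":0.3,"gripper":0},{"linear":[0,0,0],"twist":0.4,"gripper":0},{"linear":[0,0,0],"twist":0.5,"gripper":0},{"linear":[0,0,0],"twist":0.6,"gripper":0},{"linear":[0,0,0],"twist":0.7,"gripper":0},{"linear":[0,0,0],"twist":0.8,"gripper":0}]'
python3 -m inch '[{"linear":[0,0,0],"twist":0.1,"gripper":0},{"linear":[0,0,0],"twist":0.2,"gripper":0},{"linear":[0,0,0],"twist":0.3,"gripper":0},{"linear":[0,0,0],"twist":0.4,"gripper":0},{"linear":[0,0,0],"twist":0.46,"gripper":0},{"linear":[0,0,0],"twist":0.5,"gripper":0},{"linear":[0,0,0],"twist":0.54,"gripper":0},{"linear":[0,0,0],"twist":0.54,"gripper":0}]'
python3 -c "
from h import *
o=robot.get_obs();print(o['wrist_torque'],np.degrees(o['ee_rot'][2]),o['width'])"
```

```text
time: 7.58
tool_pos: [0.5153, 0.2143, 0.141]
ee_rot: [-3.141, 0.0, 2.03]
wrist_force: [-1.9, -0.6, 3.1]
width: 0.0113
time: 8.42
tool_pos: [0.5146, 0.2135, 0.141]
ee_rot: [-3.139, -0.001, 2.872]
wrist_force: [-7.4, -4.9, 6.7]
width: 0.0118
time: 9.08
tool_pos: [0.5146, 0.2128, 0.1411]
ee_rot: [-3.139, -0.003, -2.851]
wrist_force: [-6.6, -4.6, 7.9]
width: 0.0117
[-0.91999986  1.22953779 -0.42824275] -163.32231327330663 0.011748201481403354
```

```bash

python3 -m inch '[{"linear":[0,0,0],"twist":0.02,"gripper":0},{"linear":[0,0,0],"twist":0.02,"gripper":0},{"linear":[0,0,0],"twist":0,"gripper":0.3},{"linear":[0,0,0],"twist":0,"gripper":0.3},{"linear":[0,0,0],"twist":0,"gripper":0.3},{"linear":[0,0,0.2],"twist":0,"gripper":0.3},{"linear":[0,0,0.5],"twist":0,"gripper":0.3},{"linear":[0,0,0.8],"twist":-0.1,"gripper":0.3},{"linear":[0,0,1],"twist":-0.2,"gripper":0.3},{"linear":[0,0,1],"twist":-0.3,"gripper":0.3}]'
python3 -m inch '[{"linear":[-0.2,0.1,0],"twist":-0.1,"gripper":0.3},{"linear":[-0.4,0.2,0],"twist":-0.2,"gripper":0.3},{"linear":[-0.65,0.3,0],"twist":-0.3,"gripper":0.3},{"linear":[-0.9,0.32,0],"twist":-0.4,"gripper":0.3},{"linear":[-1,0.4,0],"twist":-0.5,"gripper":0.3},{"linear":[-1,0.4,0],"twist":-0.6,"gripper":0.3}]'
python3 - <<'E'
from h import *
s=snap('wrist','w4.png');print(s['obs']['tool_pos'],np.degrees(s['obs']['ee_rot']))
s=snap('top');cv2.imwrite('pics/t4.png',cv2.resize(s['image'][140:260,190:430,::-1],None,fx=3.3,fy=3.3,interpolation=cv2.INTER_CUBIC))
E
```

```text
time: 9.92
tool_pos: [0.5182, 0.2156, 0.2456]
ee_rot: [3.138, 0.011, 3.114]
wrist_force: [1.0, 0.7, 1.8]
width: 0.0281
time: 10.42
tool_pos: [0.4139, 0.2561, 0.2398]
ee_rot: [3.14, -0.001, 2.489]
wrist_force: [0.4, 0.0, -0.1]
width: 0.0283
[0.41386492 0.25606668 0.23981982] [ 1.79889860e+02 -3.26218701e-02  1.42591258e+02]
```

View pics/w4.png

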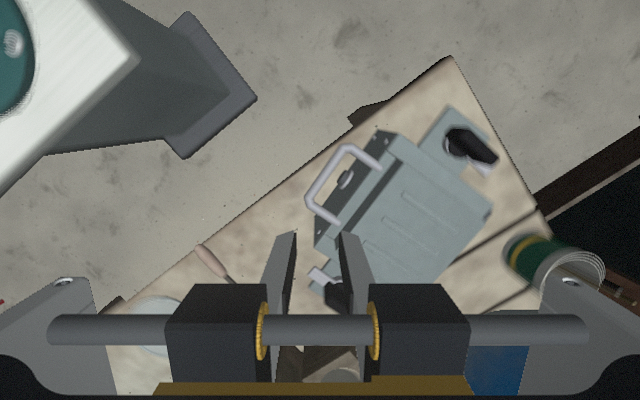

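View pics/t4.png

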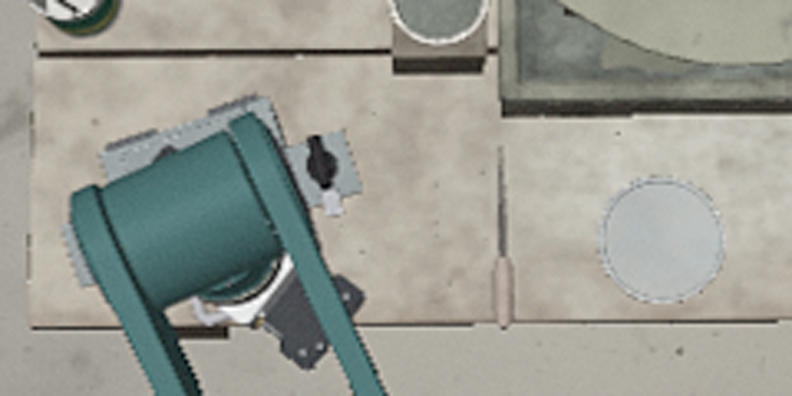

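```bash

python3 -m inch '[{"linear":[0,0.08,0],"twist":-0.1,"gripper":0.3},{"linear":[-0.05,0.15,0],"twist":-0.21,"gripper":0.3},{"linear":[-0.1,0.2,0],"twist":-0.32,"gripper":0.3},{"linear":[-0.16,0.22,0],"twist":-0.43,"gripper":0.3},{"linear":[-0.16,0.22,0],"twist":-0.54,"gripper":0.3},{"linear":[-0.16,0.22,0],"twist":-0.56,"gripper":0.3},{"linear":[-0.16,0.22,0],"twist":-0.56,"gripper":0.3}]'
python3 - <<'E'
from h import *
s=snap('wrist','w5.png');o=s['obs'];print(o['tool_pos'],np.degrees(o['ee_rot']));C=cloud(s);Z=C[...,2]
yaw=np.radians(18.9);c=np.array([.493,.311]);d=C[...,:2]-c
bx=d@[np.cos(yaw),np.sin(yaw)];by=d@[-np.sin(yaw),np.cos(yaw)]
k=(Z>.08)&(Z<.12)&(bx<-.07)&(bx>-.13)&(abs(by)<.05)
k2=k&(bx<-.085);print(k2.sum(),bx[k2].min(),bx[k2].max(),np.median(bx[k2]),by[k2].min(),by[k2].max(),Z[k2].max())
mid=k&(abs(by)<.02)&(Z>.1); print('mid',mid.sum(),bx[mid].min(),bx[mid].max(),C[mid].mean(0))
for n,y in (('L',.1),('R',-.1)):
    m=(abs(bx+.01)<.04)&(abs(by-y)<.03)&(Z>.141)&(Z<.155)&(s['image'].max(2)<70)
    print(n,m.sum(), cv2.minAreaRect(np.c_[bx[m],by[m]].astype(np.float32)) if m.sum()>9 else '')
E
```

```text
time: 11.1
tool_pos: [0.4001, 0.2766, 0.2391]
ee_rot: [3.141, 0.0, 1.907]
wrist_force: [-0.5, 0.9, -0.9]
width: 0.0282
[0.40012921 0.27655709 0.23913092] [1.79993124e+02 4.30361465e-03 1.09291496e+02]
891 -0.10560315622837102 -0.08500811940304712 -0.0991482819202513 -0.04056019665625003 0.04002239125707207 0.11008949997944834
mid 372 -0.1055690288576532 -0.09592581996742483 [0.39750859 0.27858141 0.10706152]
L 826 ((-0.010701896622776985, 0.09918947517871857), (0.012161320075392723, 0.04267668351531029), 86.19381713867188)
R 0
```

View pics/w5.png

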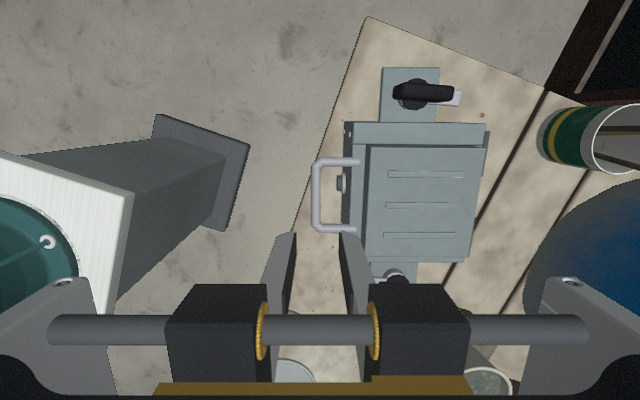

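```bash

python3 - <<'E'
from h import *
s=snap('wrist');C=cloud(s);Z=C[...,2]
yaw=np.radians(18.9);c=np.array([.493,.311]);d=C[...,:2]-c
bx=d@[np.cos(yaw),np.sin(yaw)];by=d@[-np.sin(yaw),np.cos(yaw)]
for u in range(330,356,2): print(u,[(round(bx[v,u]*1000),round(by[v,u]*1000),round(Z[v,u]*1000)) for v in (178,184,200,215)])
E
```

```text
330 [(-81, -3, 0), (-81, -11, 1), (-81, -35, 0), (-80, -58, 0)]
332 [(-78, -3, -1), (-78, -12, 0), (-78, -35, 1), (-77, -57, 1)]
334 [(-76, -3, 0), (-75, -12, -1), (-75, -35, 0), (-74, -57, 1)]
336 [(-73, -3, 0), (-73, -12, 0), (-72, -35, -1), (-71, -58, 0)]
338 [(-74, 7, 47), (-74, 0, 50), (-69, -35, 1), (-69, -57, 2)]
340 [(-71, 6, 45), (-71, 0, 50), (-66, -34, 2), (-66, -57, 1)]
342 [(-69, 7, 48), (-69, 0, 50), (-65, -31, 12), (-65, -51, 20)]
344 [(-67, 7, 51), (-67, 1, 54), (-65, -23, 40), (-65, -41, 47)]
346 [(-65, 9, 56), (-65, 2, 58), (-65, -16, 65), (-65, -33, 72)]
348 [(-64, 13, 76), (-65, 6, 79), (-65, -10, 86), (-65, -26, 92)]
350 [(-65, 17, 97), (-65, 11, 99), (-65, -5, 105), (-64, -21, 106)]
352 [(-64, 19, 106), (-64, 13, 107), (-63, -4, 108), (-62, -21, 106)]
354 [(-62, 19, 105), (-62, 13, 107), (-61, -4, 106), (-60, -21, 107)]
```

```bash

python3 -m inch '[{"linear":[-0.01,0.01,-0.2],"twist":0,"gripper":0.26},{"linear":[-0.01,0.01,-0.5],"twist":0,"gripper":0.26},{"linear":[-0.01,0.01,-0.8],"twist":0,"gripper":0.26},{"linear":[-0.01,0.01,-0.9],"twist":0,"gripper":0.26},{"linear":[-0.01,0.01,-0.9],"twist":0,"gripper":0.26},{"linear":[-0.01,0.01,-0.9],"twist":0,"gripper":0.26}]'
```

```text
time: 11.7
tool_pos: [0.3989, 0.2776, 0.1497]
ee_rot: [-3.141, 0.0, 1.905]
wrist_force: [-0.2, 0.5, 0.4]
width: 0.0245
```

```bash

python3 -m inch '[{"linear":[-0.01,0.01,-0.2],"twist":0,"gripper":0.26},{"linear":[-0.01,0.01,-0.38],"twist":0,"gripper":0.26},{"linear":[-0.01,0.01,-0.44],"twist":0,"gripper":0.26},{"linear":[-0.01,0.01,-0.44],"twist":0,"gripper":0},{"linear":[-0.01,0.01,-0.44],"twist":0,"gripper":0},{"linear":[-0.01,0.01,-0.44],"twist":0,"gripper":0},{"linear":[-0.01,0.01,-0.44],"twist":0,"gripper":0},{"linear":[-0.01,0.01,-0.44],"twist":0,"gripper":0}]'
python3 - <<'E'
# arc table: dx along box x, dz relative to shut, and world dx,dy in units 0.1 m
import numpy as np
y=np.radians(18.9)
for t in range(0,105,5):
    a=np.radians(t);dx=.166*(1-np.cos(a));dz=.166*np.sin(a);print(t,round(dx*np.cos(y)*10,3),round(dx*np.sin(y)*10,3),round(dz*10,3))
E
```

```text
time: 12.37
tool_pos: [0.3974, 0.2787, 0.1069]
ee_rot: [-3.142, -0.0, 1.904]
wrist_force: [-4.9, -2.5, 4.9]
width: 0.009
0 0.0 0.0 0.0
5 0.006 0.002 0.145
10 0.024 0.008 0.288
15 0.054 0.018 0.43
20 0.095 0.032 0.568
25 0.147 0.05 0.702
30 0.21 0.072 0.83
35 0.284 0.097 0.952
40 0.367 0.126 1.067
45 0.46 0.157 1.174
50 0.561 0.192 1.272
55 0.67 0.229 1.36
60 0.785 0.269 1.438
65 0.907 0.31 1.504
70 1.033 0.354 1.56
75 1.164 0.399 1.603
80 1.298 0.444 1.635
85 1.434 0.491 1.654
90 1.571 0.538 1.66
95 1.707 0.585 1.654
100 1.843 0.631 1.635
```

```bash

python3 -m inch '[{"linear":[0.006,0.002,0.145],"twist":0,"gripper":0},{"linear":[0.024,0.008,0.288],"twist":0,"gripper":0},{"linear":[0.054,0.018,0.43],"twist":0,"gripper":0},{"linear":[0.095,0.032,0.568],"twist":0,"gripper":0},{"linear":[0.147,0.05,0.702],"twist":0,"gripper":0},{"linear":[0.21,0.072,0.83],"twist":0,"gripper":0},{"linear":[0.284,0.097,0.952],"twist":0,"gripper":0}]'
python3 - <<'E'
from h import *
s=snap('scene','s2.png')
E
```

```text
time: 12.95
tool_pos: [0.4234, 0.2875, 0.2009]
ee_rot: [-3.134, 0.0, 1.905]
wrist_force: [-8.4, -3.5, 2.7]
width: 0.0093
```

View pics/s2.png

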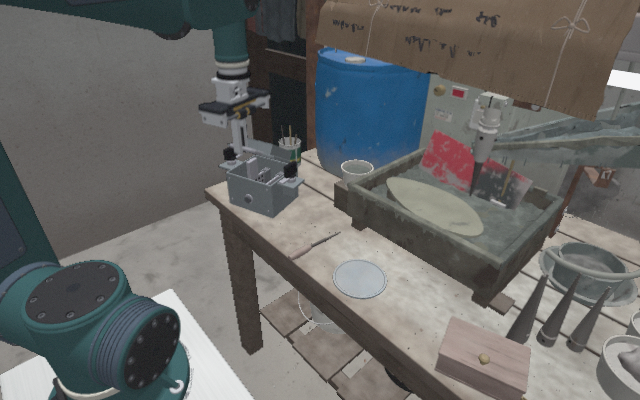

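The flap is lifting with the bar in the gripper, so I'll continue the arc.

```bash

python3 -m inch '[{"linear":[0.083,0.029,0.115],"twist":0,"gripper":0},{"linear":[0.176,0.06,0.222],"twist":0,"gripper":0},{"linear":[0.277,0.095,0.32],"twist":0,"gripper":0},{"linear":[0.386,0.132,0.408],"twist":0,"gripper":0},{"linear":[0.501,0.172,0.486],"twist":0,"gripper":0},{"linear":[0.623,0.213,0.552],"twist":0,"gripper":0},{"linear":[0.749,0.257,0.608],"twist":0,"gripper":0}]'
python3 -m inch '[{"linear":[0.131,0.045,0.043],"twist":0,"gripper":0},{"linear":[0.265,0.09,0.075],"twist":0,"gripper":0},{"linear":[0.401,0.137,0.094],"twist":0,"gripper":0},{"linear":[0.538,0.184,0.1],"twist":0,"gripper":0},{"linear":[0.674,0.231,0.094],"twist":0,"gripper":0},{"linear":[0.74,0.253,0.085],"twist":0,"gripper":0},{"linear":[0.74,0.253,0.085],"twist":0,"gripper":0}]'
python3 - <<'E'
from h import *
s=snap('scene','s3.png')
s=snap('wrist','w6.png')
E
```

```text
time: 13.58
tool_pos: [0.5006, 0.3138, 0.2658]
ee_rot: [3.139, -0.0, 1.905]
wrist_force: [-4.6, -3.4, 7.0]
width: 0.009
time: 14.17
tool_pos: [0.5776, 0.34, 0.2718]
ee_rot: [3.135, -0.0, 1.904]
wrist_force: [1.8, 0.4, 2.8]
width: 0.0091
```

View pics/s3.png

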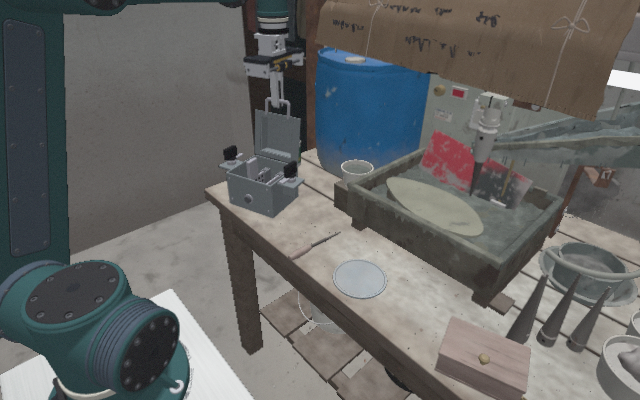

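View pics/w6.png

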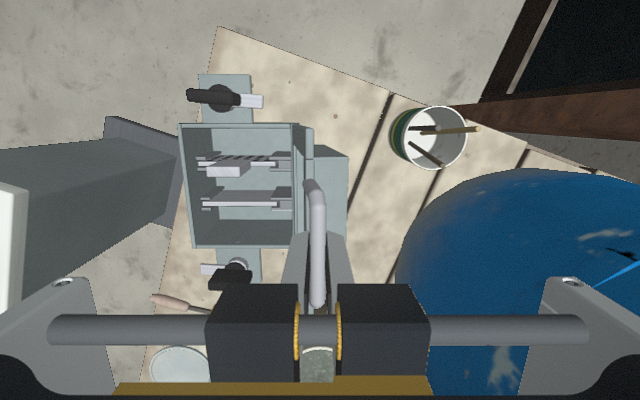

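The flap stands about 97° open. The grip block is at (225,170) in the +y guide, and the plain baffle is at (240,203). I'll release the bar and measure the grip.

```bash

python3 -m inch '[{"linear":[0,0,0],"twist":0,"gripper":0.25},{"linear":[0,0,0],"twist":0,"gripper":0.25},{"linear":[0,0,0],"twist":0,"gripper":0.25},{"linear":[0,0,0],"twist":0,"gripper":0.25},{"linear":[0,0,0.1],"twist":0,"gripper":0.25},{"linear":[0,0,0.3],"twist":0,"gripper":0.25},{"linear":[0,0,0.6],"twist":0,"gripper":0.25},{"linear":[0,0,0.6],"twist":0,"gripper":0.25},{"linear":[0,0,0.6],"twist":0,"gripper":0.25}]'
python3 - <<'E'
from h import *
s=snap('wrist','w7.png');o=s['obs'];print(o['tool_pos'],np.degrees(o['ee_rot']));C=cloud(s);Z=C[...,2]
yaw=np.radians(18.9);c=np.array([.493,.311]);d=C[...,:2]-c
bx=d@[np.cos(yaw),np.sin(yaw)];by=d@[-np.sin(yaw),np.cos(yaw)]
k=(abs(bx+.01)<.04)&(abs(by)<.06)&(Z>.115)&(Z<.135)
uv=np.argwhere(k)[:,::-1];P=onz(s,uv,.126)[:,:2]
print('grip',len(uv),np.median(Z[k]),cv2.minAreaRect(P.astype(np.float32)),bx[k].mean(),by[k].mean())
for n,y in (('L',.1),('R',-.1)):
    m=(abs(bx+.01)<.04)&(abs(by-y)<.04)&(Z>.141)&(Z<.155)&(s['image'].max(2)<70)
    print(n,m.sum(), cv2.minAreaRect(np.c_[bx[m],by[m]].astype(np.float32)) if m.sum()>9 else '')
k=(bx>.03)&(bx<.2)&(abs(by)<.04)&(Z>.12)&(Z<.29); print('flap',k.sum(),[(z.round(2),np.median(bx[k&(abs(Z-z)<.01)]).round(3)) for z in np.arange(.13,.29,.02)])
E
```

```text
time: 15.02
tool_pos: [0.5755, 0.3396, 0.3333]
ee_rot: [3.136, -0.001, 1.904]
wrist_force: [0.2, 0.1, -0.7]
width: 0.0233
[0.57547339 0.33964706 0.33328884] [ 1.79654024e+02 -4.44302163e-02  1.09110857e+02]
grip 294 0.12593563221870707 ((0.4768674671649933, 0.3329308032989502), (0.037098415195941925, 0.011362671852111816), 19.079957962036133) -0.008218063509867366 0.025884831928684193
L 420 ((-0.00896224845200777, 0.09885958582162857), (0.011995043605566025, 0.04309149831533432), 86.19548797607422)
R 263 ((-0.00876577477902174, -0.09937562048435211), (0.00951207336038351, 0.0417412631213665), 86.36599731445312)
flap 3023 [(np.float64(0.13), np.float64(0.07)), (np.float64(0.15), np.float64(nan)), (np.float64(0.17), np.float64(nan)), (np.float64(0.19), np.float64(nan)), (np.float64(0.21), np.float64(0.103)), (np.float64(0.23), np.float64(0.081)), (np.float64(0.25), np.float64(0.082)), (np.float64(0.27), np.float64(0.088))]
  return _methods._mean(a, axis=axis, dtype=dtype,
  ret = ret.dtype.type(ret / rcount)
```

View pics/w7.png

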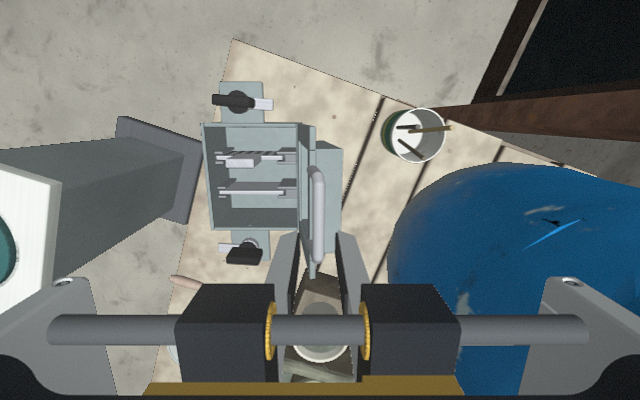

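```bash

python3 -m inch '[{"linear":[-0.1,0,0],"twist":0.1,"gripper":0.3},{"linear":[-0.25,0,0],"twist":0.2,"gripper":0.3},{"linear":[-0.4,0,0],"twist":0.3,"gripper":0.3},{"linear":[-0.55,0,0],"twist":0.4,"gripper":0.3},{"linear":[-0.7,-0.02,0],"twist":0.5,"gripper":0.3},{"linear":[-0.85,-0.05,0],"twist":0.6,"gripper":0.3},{"linear":[-0.98,-0.07,0],"twist":0.7,"gripper":0.3},{"linear":[-0.98,-0.07,0],"twist":0.8,"gripper":0.3},{"linear":[-0.98,-0.07,0],"twist":0.9,"gripper":0.3}]'
python3 -m inch '[{"linear":[0,0,-0.1],"twist":0.1,"gripper":0.3},{"linear":[0,0,-0.3],"twist":0.2,"gripper":0.3},{"linear":[0,0,-0.5],"twist":0.3,"gripper":0.3},{"linear":[0,0,-0.7],"twist":0.4,"gripper":0.3},{"linear":[0,0,-0.9],"twist":0.5,"gripper":0.3},{"linear":[0,0,-0.9],"twist":0.6,"gripper":0.3},{"linear":[0,0,-0.9],"twist":0.6,"gripper":0.3},{"linear":[0,0,-0.9],"twist":0.6,"gripper":0.3}]'
python3 - <<'E'
from h import *
s=snap('wrist','w8.png');o=s['obs'];print(o['tool_pos'],np.degrees(o['ee_rot']));C=cloud(s);Z=C[...,2]
yaw=np.radians(18.9);c=np.array([.493,.311]);d=C[...,:2]-c
bx=d@[np.cos(yaw),np.sin(yaw)];by=d@[-np.sin(yaw),np.cos(yaw)]
k=(abs(bx+.01)<.035)&(abs(by-.026)<.02)&(Z>.12)&(Z<.132)
uv=np.argwhere(k)[:,::-1];P=onz(s,uv,.126)[:,:2]
print('grip',len(uv),np.median(Z[k]),cv2.minAreaRect(P.astype(np.float32)),bx[k].mean(),by[k].mean())
E
```

```text
time: 15.82
tool_pos: [0.4757, 0.332, 0.3284]
ee_rot: [-3.14, -0.002, 2.853]
wrist_force: [0.9, -0.6, -0.1]
width: 0.0282
time: 16.48
tool_pos: [0.4764, 0.332, 0.2384]
ee_rot: [-3.141, -0.003, -2.811]
wrist_force: [-0.7, -0.2, 0.3]
width: 0.028
[0.4764176  0.33198917 0.23842881] [-1.79978271e+02 -1.46795475e-01 -1.61047399e+02]
grip 429 0.12614203700932375 ((0.4743311405181885, 0.3320046663284302), (0.035403382033109665, 0.010858678258955479), 19.011009216308594) -0.01104707254032941 0.02587498728646392
```

View pics/w8.png

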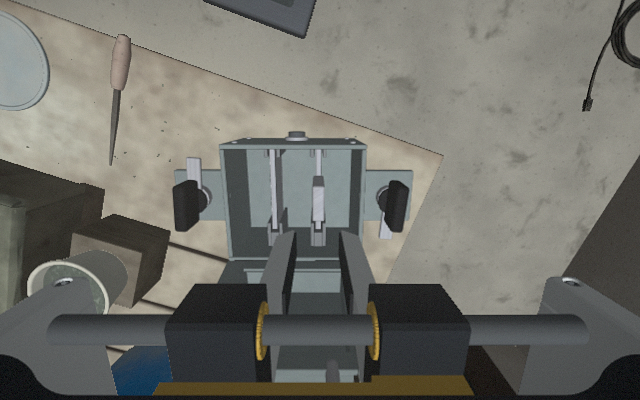

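```bash

python3 -m inch '[{"linear":[-0.01,0,-0.25],"twist":0,"gripper":0.3},{"linear":[-0.01,0,-0.5],"twist":0,"gripper":0.3},{"linear":[-0.01,0,-0.75],"twist":0,"gripper":0.3},{"linear":[-0.01,0,-0.95],"twist":0,"gripper":0.3},{"linear":[-0.01,0,-0.95],"twist":0,"gripper":0.3}]'
python3 -m inch '[{"linear":[0,0,-0.15],"twist":0,"gripper":0.3},{"linear":[0,0,-0.3],"twist":0,"gripper":0.3},{"linear":[0,0,-0.3],"twist":0,"gripper":0},{"linear":[0,0,-0.3],"twist":0,"gripper":0},{"linear":[0,0,-0.3],"twist":0,"gripper":0},{"linear":[0,0,-0.3],"twist":0,"gripper":0},{"linear":[0,0,-0.3],"twist":0,"gripper":0},{"linear":[0,0,-0.3],"twist":0,"gripper":0}]'
```

```text
time: 16.95
tool_pos: [0.4737, 0.331, 0.1401]
ee_rot: [-3.14, -0.008, -2.81]
wrist_force: [-0.3, 0.0, -0.9]
width: 0.0281
time: 17.62
tool_pos: [0.4769, 0.3328, 0.1168]
ee_rot: [3.141, 0.003, -2.808]
wrist_force: [0.9, 0.6, 4.7]
width: 0.0115
```

```bash

python3 -m inch '[{"linear":[0,0,0],"twist":0,"gripper":0},{"linear":[0,0,0.08],"twist":0,"gripper":0},{"linear":[0,0,0.2],"twist":0,"gripper":0},{"linear":[0,0,0.35],"twist":0,"gripper":0},{"linear":[0,0,0.5],"twist":0,"gripper":0},{"linear":[0,0,0.65],"twist":0,"gripper":0},{"linear":[0,0,0.8],"twist":0,"gripper":0},{"linear":[0,0,0.95],"twist":0,"gripper":0},{"linear":[0,0,1],"twist":0,"gripper":0}]'
python3 -m inch '[{"linear":[0,0,0.2],"twist":0,"gripper":0},{"linear":[0,0,0.4],"twist":0,"gripper":0},{"linear":[0,0,0.6],"twist":0,"gripper":0},{"linear":[0,0,0.75],"twist":0,"gripper":0},{"linear":[0,0,0.75],"twist":0,"gripper":0},{"linear":[0,0,0.75],"twist":0,"gripper":0}]'
python3 - <<'E'
from h import *
s=snap('scene','s4.png');s=snap('wrist','w9.png')
E
```

```text
time: 18.37
tool_pos: [0.4766, 0.3327, 0.2181]
ee_rot: [3.141, 0.004, -2.808]
wrist_force: [0.2, 0.6, -1.3]
width: 0.0119
time: 18.87
tool_pos: [0.4761, 0.3324, 0.2902]
ee_rot: [3.141, 0.001, -2.808]
wrist_force: [-0.3, 0.0, -1.5]
width: 0.0116
```

View pics/s4.png

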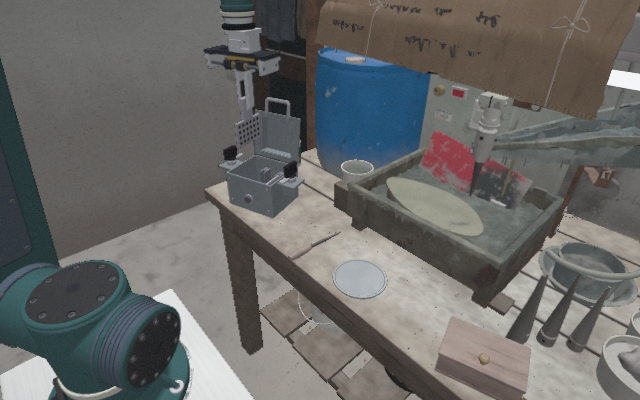

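View pics/w9.png

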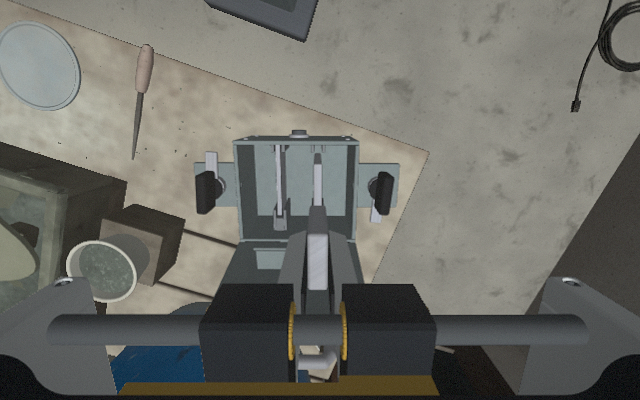

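The perforated plate is out of the box. The baffle is still in its guide (280,185), the flap stays open, and the lid is at (39,65). Now I'll locate the lid centre by colour in several views.

```bash
python3 - <<'E'
from h import *
for n,(u,v) in dict(wrist=(39,65),scene=(359,279),top=(391,212)).items():
    s=snap(n);im=s['image'].astype(int)
    d=cv2.GaussianBlur((im[...,2]-im[...,0]).astype(np.float32),(3,3),0)
    c0=np.median(d[v-4:v+5,u-4:u+5]);W=cloud(s)
    loc=np.hypot(W[...,0]-.467,W[...,1]+.1)<.12
    bg=np.percentile(d[loc],10)
    m=loc&(d>(c0+bg)/2)&(W[...,2]<.03)
    nn,l,st,ce=cv2.connectedComponentsWithStats(m.astype(np.uint8));i=l[v,u]
    c=max(cv2.findContours((l==i).astype(np.uint8),0,1)[0],key=cv2.contourArea)
    c=cv2.convexHull(c)[:,0]
    P=onz(s,c,.007)[:,:2].astype(np.float32);print(n,c0,bg,st[i],cv2.minEnclosingCircle(P),cv2.fitEllipse(P))
print(robot.get_obs()['tool_pos'])
E
```

```text
wrist 5.875 -20.0625 [   0   21   81   91 5809] ((0.4638769030570984, -0.08607503026723862), 0.05937957018613815) ((0.46328380703926086, -0.08649878948926926), (0.11586747318506241, 0.1186666414141655), 12.713595390319824)
scene 8.875 -17.1875 [ 333  259   54   40 1721] ((0.4616583287715912, -0.09044540673494339), 0.05989691615104675) ((0.461315393447876, -0.08983209729194641), (0.11517808586359024, 0.11986350268125534), 126.65189361572266)
top 2.3125 -18.1875 [ 371  193   39   39 1200] ((0.46318501234054565, -0.08416645228862762), 0.05888229236006737) ((0.46299266815185547, -0.08401692658662796), (0.11632990837097168, 0.11671573668718338), 160.628173828125)
[0.47549658 0.33199622 0.28794677]
```

```bash

python3 -m inch '[{"linear":[0,-0.06,0],"twist":0,"gripper":0},{"linear":[0,-0.2,0],"twist":0,"gripper":0},{"linear":[0,-0.4,0],"twist":0,"gripper":0},{"linear":[0,-0.6,0],"twist":0,"gripper":0},{"linear":[0,-0.8,0],"twist":0,"gripper":0},{"linear":[0,-1,0],"twist":0,"gripper":0}]'
python3 -m inch '[{"linear":[0,-0.2,0],"twist":0,"gripper":0},{"linear":[0,-0.4,0],"twist":0,"gripper":0},{"linear":[0,-0.6,0],"twist":0,"gripper":0},{"linear":[0,-0.8,0],"twist":0,"gripper":0},{"linear":[0,-1,0],"twist":0,"gripper":0}]'
python3 -m inch '[{"linear":[-0.02,-0.2,0],"twist":0,"gripper":0},{"linear":[-0.05,-0.4,0],"twist":0,"gripper":0},{"linear":[-0.08,-0.6,0],"twist":0,"gripper":0},{"linear":[-0.1,-0.8,0],"twist":0,"gripper":0},{"linear":[-0.13,-1,0],"twist":0,"gripper":0}]'
python3 -m inch '[{"linear":[0,-0.2,0],"twist":0,"gripper":0},{"linear":[0,-0.4,0],"twist":0,"gripper":0},{"linear":[0,-0.6,0],"twist":0,"gripper":0},{"linear":[0,-0.8,0],"twist":0,"gripper":0},{"linear":[0,-1,0],"twist":0,"gripper":0}]'
python3 -m inch '[{"linear":[0,-0.1,-0.15],"twist":0,"gripper":0},{"linear":[0,-0.19,-0.35],"twist":0,"gripper":0},{"linear":[0,-0.19,-0.55],"twist":0,"gripper":0},{"linear":[0,-0.19,-0.7],"twist":0,"gripper":0},{"linear":[0,-0.19,-0.77],"twist":0,"gripper":0},{"linear":[0,-0.19,-0.77],"twist":0,"gripper":0},{"linear":[0,-0.19,-0.77],"twist":0,"gripper":0},{"linear":[0,-0.19,-0.77],"twist":0,"gripper":0}]'
python3 - <<'E'
from h import *
s=snap('scene','s5.png');cv2.imwrite('pics/s5z.png',cv2.resize(s['image'][120:340,200:480,::-1],None,fx=2.7,fy=2.7))
C=cloud(s)
for i in range(1):
    m=(np.hypot(C[...,0]-.4625,C[...,1]+.087)<.075)&(C[...,2]>.05)&(C[...,2]<.18)
    P=C[m];print(m.sum(),P.min(0),P.max(0),np.percentile(P[:,2],[1,5]))
    b=P[P[:,2]<.15];print(cv2.minAreaRect(b[:,:2].astype(np.float32)),b.mean(0))
s=snap('wrist','w10.png');o=s['obs'];print(o['tool_pos'],np.degrees(o['ee_rot']),o['joint_positions'],o['width'],o['wrist_force'],o['time'])
E
```

```text
time: 19.62
tool_pos: [0.4757, 0.2302, 0.2897]
ee_rot: [-3.141, -0.0, -2.809]
wrist_force: [0.3, 0.2, -0.6]
width: 0.0119
time: 20.03
tool_pos: [0.4754, 0.1302, 0.2898]
ee_rot: [-3.141, -0.0, -2.809]
wrist_force: [0.2, -0.1, -2.0]
width: 0.0117
time: 20.45
tool_pos: [0.4621, 0.0304, 0.2898]
ee_rot: [-3.141, -0.0, -2.809]
wrist_force: [0.3, -0.3, -0.8]
width: 0.012
time: 20.87
tool_pos: [0.462, -0.0695, 0.2898]
ee_rot: [-3.141, -0.0, -2.809]
wrist_force: [-0.5, 0.4, -1.9]
width: 0.0119
time: 21.53
tool_pos: [0.4634, -0.087, 0.2143]
ee_rot: [-3.14, 0.002, -2.808]
wrist_force: [0.8, -0.6, -1.8]
width: 0.0117
592 [ 0.41439553 -0.10729471  0.101669  ] [ 0.50833962 -0.0742595   0.17992334] [0.10421203 0.1065974 ]
((0.46100103855133057, -0.08932189643383026), (0.09818536043167114, 0.006380492355674505), 18.576875686645508) [ 0.45414554 -0.093642    0.12693832]
[ 0.46358336 -0.08694903  0.21443355] [-1.79900737e+02  1.29131343e-01 -1.60886448e+02] [-3.05662210e-01 -8.77357542e-02  1.57136315e+00 -4.59433330e-05
  1.65512293e+00 -2.21005494e+00] 0.012009102114556273 [-0.52329043 -0.39197753 -2.33957984] 21.5833
```

View pics/s5z.png

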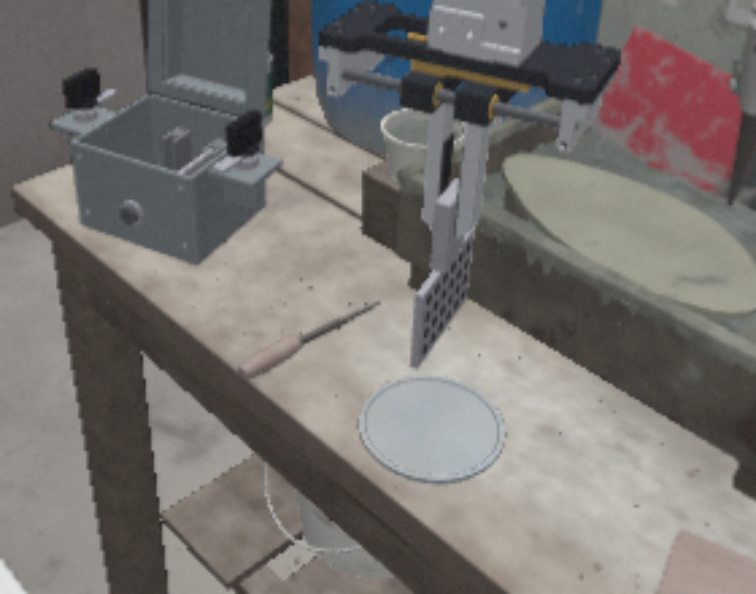

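View pics/w10.png

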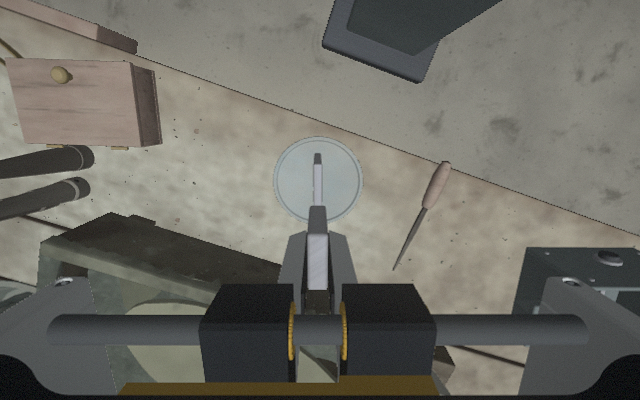

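```bash

python3 -m inch '[{"linear":[0,0,-0.02],"twist":0,"gripper":0},{"linear":[0,0,-0.02],"twist":0,"gripper":0},{"linear":[0,0,-0.02],"twist":0,"gripper":0},{"linear":[0,0,-0.02],"twist":0,"gripper":0},{"linear":[0,0,-0.02],"twist":0,"gripper":0},{"linear":[0,0,-0.02],"twist":0,"gripper":0}]'
python3 -c "
from h import *
print(robot.get_obs()['qvel'].round(3)); print(robot.close_job())"
```

```text
time: 22.13
tool_pos: [0.463, -0.0867, 0.2108]
ee_rot: [3.141, -0.0, -2.808]
wrist_force: [-1.0, -0.2, -1.3]
width: 0.0118
[-0.    -0.     0.001  0.001  0.001  0.001]
the job is handed in; nothing more can be done
None
```

I finished the job and handed it in at about 22 s, with the filter plate held still above the lid. The hand-in gives no verdict.

- **Knobs:** both are turned to their end stops. I felt the stop torque on each, and the camera measured both at about 86° (1.5 rad).
- **Flap:** I lifted it by its bar to about 97°. It still stood open in the last scene picture.
- **Filter plate:** I drew it straight up out of its guide, the one on the left knob's side. The baffle was still in its guide in the picture taken just after the lift, and the needle file was not touched.
- **Final pose:** the plate is upright about 2 mm from the lid's centre by the scene camera. Its lower edge is about 10 cm above the bench: 99 mm worked out from the tool height, and about 102 mm by depth just before a last 2 mm lowering. The joint speeds were near zero and the gripper opening was 11.8 mm on the 12 mm grip.

The three cameras put the lid centre up to 6 mm apart, so I aimed at the mean, (0.4625, -0.087). No check failed.

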